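# Fold the inner flap down and close the string-maker's case

## Task

On the bowstring bench, close up the string-maker's case. First fold its upright inner flap down flat over the compartment of spools while the cover is still standing open, then swing the hinged cover over until it is fully shut. Only push with the fingers, lightly enough that the case stays where it stands on its riser: do not lift or shove the case, and leave the spools, mug and other things lying about alone.

Things in the scene. Friction and masses are not known exactly. Their poses are not given: they have to be found in the camera images.
- case: Loose open-topped grey plastic case, about 1.5 kg, outer size 160 (its x) x 220 (its y) x 80 mm high, walls 5 mm, standing on a plywood riser. Origin: centre of its underside; z up. The cover is hinged along its +y wall; the flap is hinged along a partition 70 mm from the centre towards -y. Between that partition and the -y wall is an open trough with two small spools.
- riser: Fixed plywood block 180 x 240 mm on a steel foot plate, the case standing centred on it; its height above the table differs each time (10 to 42 mm). Origin 60 mm below its top face; z up.
- flap (a joint): Angle of the inner flap (rad): 0 = folded flat, level, 67 mm above the case's underside; 1.57 = standing upright; it can lean back to 1.8. It turns about a line along the case's x, and folds from upright towards the case's +y. A white plastic panel 140 (along the case's x) x 115 (hinge to free edge) x 4 mm, 60 g, on a stiff hinge: it stays at whatever angle it is left and needs about 1 to 2 N at the free edge.
- flap_hinge (a point): Middle of the flap's hinge line: in the case's frame (0, -70, 67) mm.
- flap_edge (a point): Middle of the flap's free edge, 115 mm from its hinge line. Moves with the flap.
- cover (a joint): Angle of the case's cover (rad): 0 = shut, level; 1.57 = upright; it opens to 2.0, leaning outwards beyond the +y wall. It turns about a line along the case's x and closes towards the case's -y. White plastic, 200 g, on a stiff hinge: it stays at any angle and needs 1 to 3 N at the free edge; no latch, and it does not fall shut by itself. It cannot close while the flap stands up.
- cover_hinge (a point): Middle of the cover's hinge line: in the case's frame (0, 113, 83.5) mm; the panel's mid-thickness lies on this line.
- cover_edge (a point): Middle of the cover's free edge, 224 mm from its hinge line; moves with the cover. The cover is a panel 160 (along the case's x) x 224 (hinge to free edge) x 5 mm; a tab 60 mm wide stands 11 mm beyond the middle of its free edge.
- spool_a: Bystander: small thread spool, 30 mm dia x 50 mm, standing in the case's trough. Origin: centre of its underside.
- spool_b: Bystander: the second small spool, same size, also in the trough.
- big_spool: Bystander: thread spool 60 mm dia x 70 mm standing beside the case's -y wall. Origin: centre of its underside.
- wax_tin: Bystander: flat aluminium tin 60 mm dia x 35 mm beside the case's +x wall. Origin: centre of its underside.
- glue: Bystander: small white bottle with black cap, 40 mm dia x 110 mm, beside the case's +x wall. Origin: centre of its underside.
- tape: Bystander: roll of tape lying flat, 80 mm dia x 22 mm, beside the case's +y wall under the open cover. Origin: centre of its underside.
- driver: Bystander: screwdriver 190 mm long lying on the table along the case's -x wall.
- mug: Bystander: white mug 80 mm dia x 90 mm on the table well to the left of the case. Origin: centre of its underside.

How it is judged (in metres and radians):
On the way, in this order (a step that is already met when the one before it is completed fails the run):
1. the flap is folded down flat (under 0.10 rad) while the cover still stands open (over 1.0 rad) (value of joint flap below 0.1 rad and value of joint cover above 1 rad), for 0.2 s.
2. the cover is swung fully shut (under 0.04 rad) (value of joint cover below 0.04 rad), for 0.2 s.
At the end, for the whole second after the job is handed in: The flap lies flat (under 0.10 rad), the cover is shut (under 0.04 rad, about 9 mm at its free edge), the case stands level within 25 mm of where it stood and at rest, and no bystander has moved more than 50 mm (value of joint flap below 0.1 rad and value of joint cover below 0.04 rad and distance of case from where it was at the start of the episode below 0.025 m and angle between case's own z axis and vertical below 0.05 rad and linear speed of case below 0.02 m/s and distance of each of spool_a, spool_b, big_spool, wax_tin, glue, tape, driver, mug from where it was at the start of the episode below 0.05 m); the robot touches nothing.
It fails at once if the cover is brought down (below 0.8 rad) while the flap still stands up (over 0.5 rad) (value of joint cover below 0.8 rad and value of joint flap above 0.5 rad).
It fails at once if the case is shoved more than 25 mm, lifted more than 15 mm or tipped more than 0.15 rad (distance of case from where it was at the start of the episode above 0.025 m or z of case in the frame of riser above 0.075 m or angle between case's own z axis and vertical above 0.15 rad).
It fails at once if a bystander is moved more than 50 mm or lifted (distance of any of spool_a, spool_b, big_spool, wax_tin, glue, tape, driver, mug from where it was at the start of the episode above 0.05 m or height (world z) of any of big_spool, wax_tin, glue, tape, driver, mug above 0.035 m or z of any of spool_a, spool_b in the frame of case above 0.035 m).
It also fails if it takes over 66 s, if anything falls off the work surface, if the arm or the gripper's body presses on something with over 40 N, if the wrist force passes 120 N, or if a joint passes its speed limit or range.

## Robot

A 6-joint arm with a two-finger parallel gripper is mounted at the origin on the work surface. World frame = base frame: x ahead of the robot, y to its left, z up, the work surface at z = 0. Lengths are in mm, angles in rad, forces in N, time in s.
With the tool pointing down it reaches from about 300 to 850 mm from the base axis. Payload 5.4 kg.
Tool frame: the origin (TCP) lies at the centre of the arm's flange, where the gripper is bolted on; the fingertips stand arm.tcp_to_tips ahead of it and the grasp point (between the pads) lies 155 mm ahead of it (arm.tcp_to_tips is the distance from the TCP to the fingertips, in mm); z points along the fingers, y is the direction in which the jaws open and shut (so a half turn about z gives the same grasp; the last joint's range is limited). The gripper opens to 85 mm and grips with 20 to 120 N. Pads are 22 mm wide; open, the fingers measure 114 mm over their backs; the gripper's body (76 mm by 85 mm) begins 54 mm behind the grasp point. The pads swing forward as they close: fully open they stand 13 mm farther back than shut.
Start: joints at [0.915, 0.158, 1.597, -0, 1.386, -0.21], TCP at [247.936, 518.782, 404.699] pointing down, gripper open.
Joint ranges: [-2.91, 2.91], [-0.94, 2.29], [0.18, 2.7], [-1.29, 4.43], [0.17, 2.64], [-3, 3]. Speed limits (rad/s): [2.57, 2.57, 3.14, 3.14, 3.14, 3.14].

## Interface

Orientations are given as a unit quaternion [w, x, y, z].
In Python, from cell import arm gives the robot as it stands.
- The arm moves only by the tool move_arm, never from a script. Its argument "rows" is text: rows parted by semicolons, each of 7 numbers parted by spaces: the shift along the world's x, y, z in mm, then the turn, a rotation vector about the world's x, y, z in degrees, then the opening, from 0 (shut) to 1 (fully open). A call has 1 to 12 rows; each row is the pose to reach, as a shift and turn from the pose commanded when the call began; what a row does not reach only later rows make up. A row lasts 1/12 s, in which the tool goes at most 41.7 mm and 7.16 degrees, less where a joint would pass 70% of its speed; a pose out of reach is approached as far as the arm can. A call with a gripper value outside its range is refused whole. The fingers move at their own pace and stop on an object; "force" is the grip in N (left out, the last holds). Time passes only in rows, so rows that repeat a pose let the fingers close. It gives the time, the measured TCP pose, the force and the opening at its end, in the units of the state.
- arm.get_obs(): the state, without advancing time (a new reading comes with each control period).
- arm.read_camera(name): name is "scene" or "top"; returns a dict with "image" (480x640x3 uint8, blue, green, red), "z_map" (480x640 float32, mm along the optical axis (not along the pixel's ray), 0 where there is no reading), "K" (3x3 intrinsics, pixels), "origin" and "attitude" of the camera in the world. Camera axes: x right, y down, z forward; pixel columns grow to the right and rows downward; lengths in mm; the calibration is good to about 2 mm. A picture is of the moment at which its call begins.
- arm.sign_off(): hands the job in, once; it reports no verdict.
The state is a dict: "clock": time; "joints": joint angles; "dq": joint speeds; "joint_torque": joint torques, N m; "eef_pos": TCP position; "orientation": TCP orientation; "force": force on the tool from outside, world axes, zero at the start; "wrist_torque": the same for the moment, N m; "width": finger opening in mm.
Only numpy, scipy, OpenCV 4.12 (cv2) and the standard library are available. Lean on these libraries where they do the work, as an engineer would, in place of code of your own. Each camera call takes 0.05 s, during which the arm holds its last target. There are 200 camera calls.

## Working session

There is one attempt and no reset: what is moved stays moved. The work goes in short steps, Python scripts to look and compute and a tool call to move; the robot and the scene stay as the last step left them, time stands still between calls to the robot, and variables do not carry over. Pictures are saved under pics/ and viewed, about 8 in all and at most 12, crops included, and the job is handed in when it is done.

Besides the shell and the picture viewer there is one more tool, called after ">>>" as a command line: name --argument value ..., lists and objects as JSON in quotes. move_arm: Moves the arm, as the interface text tells. Its arguments: {"type":"object","properties":{"rows":{"type":"string"},"force":{"type":"number"}},"required":["rows"]}

```bash
mkdir -p pics
cat > h.py <<'E'
import numpy as np, cv2
from cell import arm
from scipy.spatial.transform import Rotation as R
def rot(a):
    a=np.array(a,float)
    return a if a.shape==(3,3) else R.from_quat([a[1],a[2],a[3],a[0]]).as_matrix()
def look(name,png=None):
    c=arm.read_camera(name)
    if png: cv2.imwrite('pics/'+png,c['image'])
    z=c['z_map']; K=np.array(c['K']); v,u=np.mgrid[:480,:640]
    P=np.stack([(u-K[0,2])/K[0,0]*z,(v-K[1,2])/K[1,1]*z,z],-1)@rot(c['attitude']).T+np.array(c['origin'])
    P[z==0]=np.nan
    return c,P
E
python3 - <<'E'
from h import *
print(arm.get_obs(), arm.tcp_to_tips)
for n in('scene','top'):
    c,P=look(n,n+'0.png'); print(n,c['origin'],c['attitude'],c['K']); np.save(n+'0.npy',P)
E
```

```text
{'clock': 0.0, 'joints': array([ 9.14904426e-01,  1.59081881e-01,  1.59823709e+00, -7.26859813e-06,
        1.38617648e+00, -2.10114215e-01]), 'dq': array([-0.00116086, -0.00020293,  0.00019738,  0.00030171, -0.00028394,
        0.00026132]), 'joint_torque': array([-5.43309998e-04, -3.95994544e+01, -3.31431913e+01, -2.19490994e-04,
        8.25732888e-03, -5.20187839e-06]), 'eef_pos': array([247.77332032, 518.57344544, 403.69569556]), 'orientation': array([-3.95964365e-04,  2.21047169e-01,  9.75262654e-01, -8.65094943e-04]), 'force': array([ 0.89229496, -0.45682722,  0.34958783]), 'wrist_torque': array([-0.01228213,  0.01362918, -0.01404143]), 'width': 85.51425344228986} 173.4
scene [1295.44959064 -162.71537323  939.29383659] [-0.27897914  0.74418827  0.56997111 -0.2085363 ] [[624.44318273   0.         312.16941207]
 [  0.         624.44318273 249.53915136]
 [  0.           0.           1.        ]]
top [ 344.10680541   37.67295174 1202.52789837] [-0.06902394  0.71190648 -0.69574053  0.06610581] [[569.56404399   0.         323.49527663]
 [  0.         569.56404399 239.26083033]
 [  0.           0.           1.        ]]
```

View pics/scene0.png

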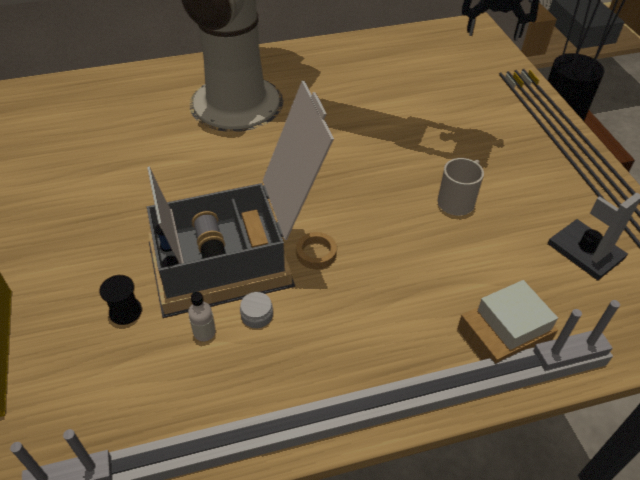

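View pics/top0.png

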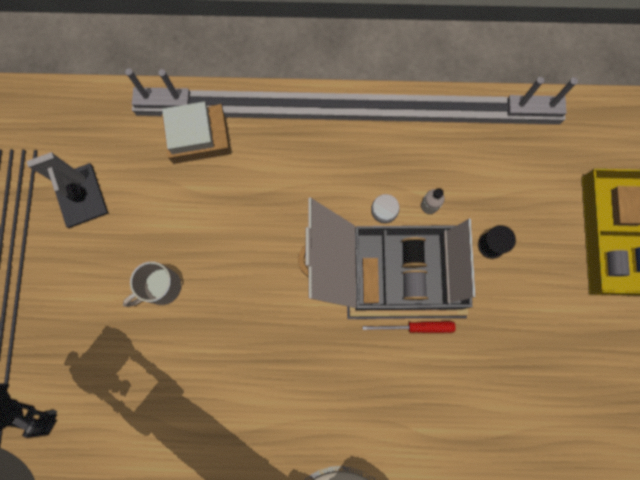

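The scene view shows the case open: the cover leans outward at (300,160) and the flap is upright at (165,215). In the top view the case spans about x 355-470 and y 225-308, the cover is at (332,255), the flap at (458,263), and image up is world +x. Next I'll measure these.

Run:
```python
from h import *
np.set_printoptions(precision=1,suppress=True)
P=np.load('top0.npy')
for n,(u,v) in dict(rim_xp_a=(375,228),rim_xp_b=(430,228),rim_xm_a=(375,307),rim_xm_b=(430,307),coverTip1=(311,204),coverTip2=(311,297),coverB1=(354,226),coverB2=(354,303),flap1=(468,224),flap2=(470,300),flapB=(447,265),floor=(400,245),part=(385,265),table=(500,350),glue=(438,194),big=(498,240),tape=(303,262)).items(): print(n,P[v,u])
for v in (235,265,295): print('row',v,[(u,P[v,u].round(0).tolist()) for u in range(440,480,3)])
for v in (245,275): print('row',v,[(u,P[v,u].round(0).tolist()) for u in range(304,362,6)])
print('col400',[(v,P[v,400].round(0).tolist()) for v in list(range(218,236,1))+list(range(298,316,1))])
S=np.load('scene0.npy')
for n,(u,v) in dict(ct1=(304,90),ct2=(326,137),cmid=(300,160),f1=(154,175),f2=(180,255),fm=(165,215)).items(): print(n,S[v,u])
```

```text
rim_xp_a [578.7 -55.1 118.4]
rim_xp_b [ 583.5 -164.   107.4]
rim_xm_a [425.7 -56.1 116.9]
rim_xm_b [ 428.4 -160.9  113.9]
coverTip1 [570.9  64.5 324. ]
coverTip2 [422.9  60.4 327.7]
coverB1 [580.  -13.8 126.3]
coverB2 [431.1 -15.4 132.6]
flap1 [ 569.8 -212.8  210.5]
flap2 [ 443.8 -238.3  109.9]
flapB [ 511.7 -197.3  101.6]
floor [ 560.1 -113.3   43.9]
part [510.  -77.2  94.8]
table [ 351.8 -326.    -1.6]
glue [ 652.2 -180.2  110.7]
big [ 570.1 -308.3   69.6]
tape [523.   87.   23.6]
row 235 [(440, [581.0, -195.0, 52.0]), (443, [575.0, -195.0, 81.0]), (446, [571.0, -196.0, 105.0]), (449, [566.0, -197.0, 126.0]), (452, [565.0, -201.0, 135.0]), (455, [562.0, -203.0, 150.0]), (458, [560.0, -206.0, 161.0]), (461, [556.0, -208.0, 177.0]), (464, [554.0, -210.0, 190.0]), (467, [551.0, -212.0, 204.0]), (470, [549.0, -215.0, 214.0]), (473, [593.0, -276.0, 1.0]), (476, [594.0, -283.0, -3.0]), (479, [594.0, -289.0, 1.0])]
row 265 [(440, [521.0, -196.0, 41.0]), (443, [517.0, -197.0, 67.0]), (446, [512.0, -196.0, 97.0]), (449, [510.0, -199.0, 111.0]), (452, [508.0, -202.0, 126.0]), (455, [506.0, -
[... 1841 characters left out ...]
1.0]), (298, [451.0, -114.0, 37.0]), (299, [449.0, -114.0, 40.0]), (300, [447.0, -113.0, 42.0]), (301, [445.0, -114.0, 40.0]), (302, [443.0, -114.0, 38.0]), (303, [441.0, -114.0, 39.0]), (304, [439.0, -114.0, 39.0]), (305, [431.0, -104.0, 115.0]), (306, [429.0, -104.0, 113.0]), (307, [427.0, -104.0, 112.0]), (308, [426.0, -106.0, 98.0]), (309, [426.0, -109.0, 76.0]), (310, [426.0, -113.0, 45.0]), (311, [425.0, -114.0, 35.0]), (312, [423.0, -114.0, 34.0]), (313, [421.0, -115.0, 32.0]), (314, [419.0, -114.0, 39.0]), (315, [417.0, -114.0, 34.0])]
ct1 [439.4  61.6 321.8]
ct2 [565.6  63.6 320.6]
cmid [521.1  32.9 243.2]
f1 [ 217.2 -222.8    0.4]
f2 [ 560.1 -193.5  109.6]
fm [ 515.5 -204.4  167.7]
```

Geometry from the top view:

| Item | Value (mm unless noted) |
|---|---|
| Riser top | z about 36 |
| Case centre | about (505,-131), yaw about 0 |
| Flap hinge | y -201, z 103 |
| Flap angle | about 1.72 rad, edge at (-218, 216) |
| Cover hinge | y -18, z 119.5 |
| Cover tip | about (62, 326) |

First move: raise the arm, shut the fingers, turn tool y onto world x, and pass above the cover to a point behind the flap.

>>> move_arm --rows "0 0 80 0 0 0 0; 0 0 160 0 0 0 0; 0 0 160 0 0 0 0; 0 0 160 0 0 0 0; 257 -774 160 0 0 -64.4 0; 257 -774 160 0 0 -64.4 0; 257 -774 160 0 0 -64.4 0; 257 -774 160 0 0 -64.4 0; 257 -774 160 0 0 -64.4 0; 257 -774 160 0 0 -64.4 0; 257 -774 160 0 0 -64.4 0; 257 -774 160 0 0 -64.4 0" --force 20

```text
clock: 1.1
eef_pos: [352.8, 200.6, 564.3]
orientation: [-0.0, 0.664, 0.748, -0.0]
force: [1.1, 0.2, -0.5]
width: -0.2
```

>>> move_arm --rows "150 -460 0 0 0 -6.8 0; 150 -460 0 0 0 -6.8 0; 150 -460 0 0 0 -6.8 0; 150 -460 0 0 0 -6.8 0; 150 -460 0 0 0 -6.8 0; 150 -460 0 0 0 -6.8 0; 150 -460 0 0 0 -6.8 0; 150 -460 0 0 0 -6.8 0; 150 -460 0 0 0 -6.8 0; 150 -460 0 0 0 -6.8 0; 150 -460 0 0 0 -6.8 0; 150 -460 0 0 0 -6.8 0"

```text
clock: 2.1
eef_pos: [503.3, -261.3, 563.2]
orientation: [-0.001, 0.706, 0.708, -0.0]
force: [0.9, -0.3, 0.1]
width: -0.0
```

>>> move_arm --rows "0 0 0 0 0 0 0; 0 0 0 0 0 0 0; 0 0 0 0 0 0 0"

```text
clock: 2.35
eef_pos: [502.9, -257.1, 564.4]
orientation: [-0.001, 0.705, 0.709, 0.0]
force: [-0.3, 0.2, -0.6]
width: 0.2
```

>>> move_arm --rows "0 -4 -40 0 0 0 0; 0 -4 -80 0 0 0 0; 0 -4 -120 0 0 0 0; 0 -4 -150 0 0 0 0; 0 -4 -175 0 0 0 0; 0 -4 -190 0 0 0 0; 0 -4 -195 0 0 0 0; 0 -4 -195 0 0 0 0; 0 -4 -195 0 0 0 0"

```text
clock: 3.1
eef_pos: [503.3, -261.0, 371.2]
orientation: [0.001, 0.705, 0.71, 0.0]
force: [0.4, 0.2, 0.3]
width: -0.4
```

Run:
```python
from h import *
o=arm.get_obs();print(o['clock'],o['eef_pos'],o['force'])
c,P=look('scene');cv2.imwrite('pics/s1.png',cv2.resize(c['image'][80:340,60:400],None,fx=2,fy=2))
```

```text
3.1 [ 503.27359252 -261.02296229  371.18145926] [0.43874283 0.16623154 0.29291379]
```

View pics/s1.png

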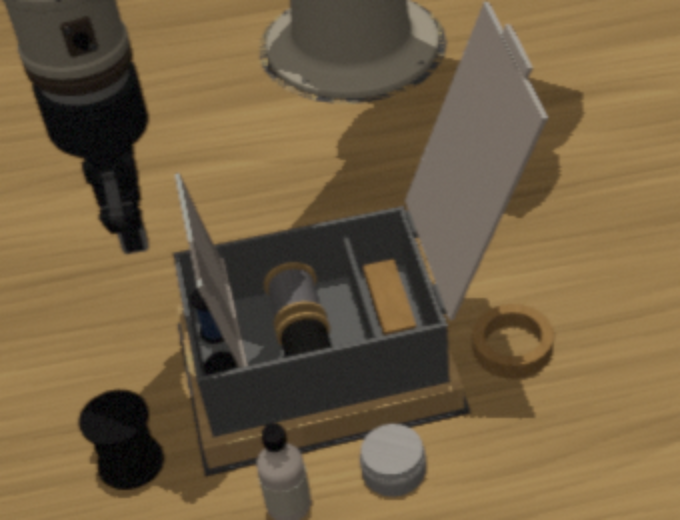

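The tool stands clear behind the flap: fingertip at crop (135,245), flap edge at (180,180). I'll fold along the arc about the hinge.

>>> move_arm --rows "0 15 0 0 0 0 0; 0 29 0 0 0 0 0; 0 42 0 0 0 0 0; 0 55 -2 0 0 0 0; 0 68 -4 0 0 0 0; 0 81 -8 0 0 0 0; 0 92 -14 0 0 0 0; 0 102 -21 0 0 0 0; 0 111 -28 0 0 0 0; 0 119 -38 0 0 0 0; 0 126 -47 0 0 0 0; 0 131 -57 0 0 0 0"

```text
clock: 4.15
eef_pos: [502.9, -129.7, 311.4]
orientation: [-0.0, 0.705, 0.709, -0.0]
force: [-0.3, -0.3, 1.3]
width: -0.1
```

Run:
```python
from h import *
o=arm.get_obs();print(o['clock'],o['eef_pos'],o['force'])
c,P=look('scene');cv2.imwrite('pics/s2.png',cv2.resize(c['image'][80:340,60:400],None,fx=2,fy=2))
```

```text
4.15 [ 502.85332993 -129.72916491  311.4364324 ] [-0.34327988 -0.28380324  1.34422211]
```

View pics/s2.png

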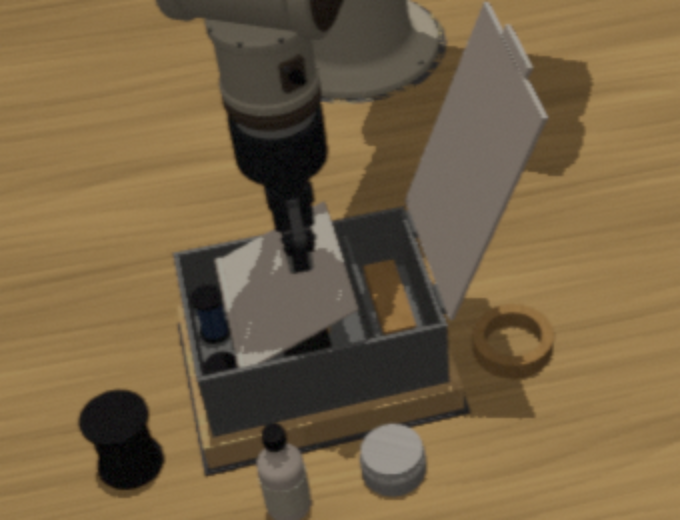

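The flap is folding cleanly, finger at crop (300,265), and the case hasn't moved. Next I'll press it down to flat.

>>> move_arm --rows "0 3 -8 0 0 0 0; 0 5 -14 0 0 0 0; 0 7 -20 0 0 0 0; 0 8 -25 0 0 0 0; 0 9 -29 0 0 0 0; 0 9 -32 0 0 0 0; 0 9 -32 0 0 0 0"

```text
clock: 4.78
eef_pos: [502.8, -121.5, 280.0]
orientation: [-0.0, 0.705, 0.709, -0.0]
force: [0.0, 0.2, -0.4]
width: 0.2
```

>>> move_arm --rows "0 0 -2 0 0 0 0; 0 0 -2 0 0 0 0; 0 0 -4 0 0 0 0; 0 0 -4 0 0 0 0"

```text
clock: 5.12
eef_pos: [503.1, -121.7, 277.0]
orientation: [0.0, 0.705, 0.709, 0.0]
force: [0.3, 0.5, -0.0]
width: -0.2
```

Run:
```python
from h import *
c,P=look('scene')
np.set_printoptions(precision=1,suppress=True)
# flap: fit plane to white points in case interior
im=c['image'].astype(int); 
m=(P[...,0]>440)&(P[...,0]<570)&(P[...,1]>-200)&(P[...,1]<-85)&(P[...,2]>88)&(P[...,2]<125)
q=P[m];A=np.c_[q,np.ones(len(q))];A=np.c_[q[:,:2],np.ones(len(q))]
w=np.ones(len(q),bool)
for _ in range(5):
    s=np.linalg.lstsq(A[w],q[w,2],rcond=None)[0]; w=abs(A@s-q[:,2])<4
print(len(q),w.sum(),s, 'z at hinge/edge',s@[505,-201,1],s@[505,-86,1])
```

```text
2981 2867 [  0.   -0.  103.2] z at hinge/edge 104.06426453869891 103.6602925473545
```

>>> move_arm --rows "0 0 -2 0 0 0 0; 0 0 -3 0 0 0 0; 0 0 -4 0 0 0 0; 0 0 -4 0 0 0 0"

```text
clock: 5.5
eef_pos: [503.6, -121.7, 276.5]
orientation: [0.0, 0.705, 0.71, -0.0]
force: [-11.6, 5.0, 26.4]
width: 0.1
```

The flap is flat: plane slope about 0 and firm contact. Next, retreat up and over to behind the cover.

>>> move_arm --rows "0 0 20 0 0 0 0; 0 0 60 0 0 0 0; 0 0 100 0 0 0 0; 0 0 140 0 0 0 0; 0 0 180 0 0 0 0; 0 0 220 0 0 0 0; 0 0 260 0 0 0 0; 0 0 295 0 0 0 0; 0 0 295 0 0 0 0; 0 40 295 0 0 0 0; 0 80 295 0 0 0 0; 0 120 295 0 0 0 0"

```text
clock: 6.5
eef_pos: [502.8, -0.7, 567.3]
orientation: [-0.0, 0.706, 0.709, 0.0]
force: [1.0, 0.0, 0.0]
width: 0.0
```

>>> move_arm --rows "0 40 0 0 0 0 0; 0 80 0 0 0 0 0; 0 110 0 0 0 0 0; 0 122 0 0 0 0 0; 0 122 0 0 0 0 0; 0 122 -25 0 0 0 0; 0 122 -50 0 0 0 0; 0 122 -70 0 0 0 0; 0 122 -82 0 0 0 0; 0 122 -82 0 0 0 0; 0 122 -82 0 0 0 0"

```text
clock: 7.42
eef_pos: [503.2, 119.5, 485.7]
orientation: [-0.0, 0.705, 0.709, -0.0]
force: [0.2, -0.2, 0.4]
width: -0.3
```

Run:
```python
from h import *
o=arm.get_obs();print(o['clock'],o['eef_pos'],o['force'])
np.set_printoptions(precision=3,suppress=True)
c,P=look('scene');cv2.imwrite('pics/s3.png',cv2.resize(c['image'][40:340,60:440],None,fx=2,fy=2))
m=(P[...,0]>445)&(P[...,0]<565)&(P[...,1]>-195)&(P[...,1]<-90)&(P[...,2]>60)&(P[...,2]<140)
q=P[m];A=np.c_[q[:,:2],np.ones(len(q))];w=np.ones(len(q),bool)
for _ in range(6):
    s=np.linalg.lstsq(A[w],q[w,2],rcond=None)[0]; w=abs(A@s-q[:,2])<5
print('flap',len(q),w.sum(),s)
m=(P[...,0]>445)&(P[...,0]<565)&(P[...,1]>-10)&(P[...,1]<60)&(P[...,2]>135)&(P[...,2]<320)
q=P[m];A=np.c_[q[:,[0,2]],np.ones(len(q))];w=np.ones(len(q),bool)
for _ in range(6):
    s=np.linalg.lstsq(A[w],q[w,1],rcond=None)[0]; w=abs(A@s-q[:,1])<5
print('cover',len(q),w.sum(),s,'angle',np.pi/2+np.arctan(s[1]),'y at z119.5,327',s@[503,119.5,1],s@[503,327,1])
```

```text
7.4167 [503.15749916 119.53538512 485.74463282] [ 0.16633499 -0.18237187  0.43695481]
flap 2830 2823 [  0.001   0.    103.513]
cover 3333 3333 [  0.031   0.386 -76.888] angle 1.939014226833992 y at z119.5,327 -15.226944265400647 64.82953966992356
```

View pics/s3.png

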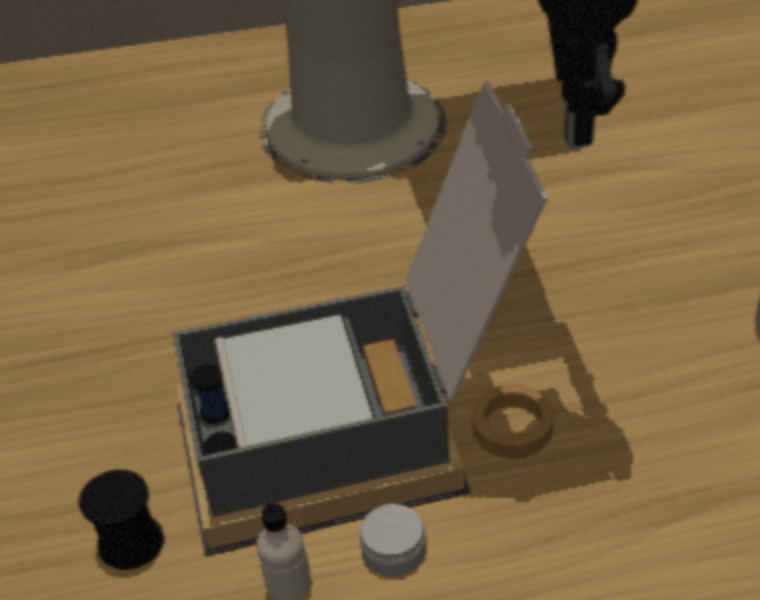

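The flap lies flat (slope 0) and the cover is open at about 1.94 rad. The fingertip is behind the cover tab, at crop (578,140). Now I'll swing the cover.

>>> move_arm --rows "0 -14 0 0 0 0 0; 0 -26 0 0 0 0 0; 0 -38 0 0 0 0 0; 0 -50 0 0 0 0 0; 0 -62 0 0 0 0 0; 0 -75 0 0 0 0 0; 0 -88 0 0 0 0 0; 0 -102 0 0 0 0 0; 0 -116 0 0 0 0 0; 0 -130 0 0 0 0 0; 0 -144 -1 0 0 0 0; 0 -158 -2 0 0 0 0"

```text
clock: 8.47
eef_pos: [502.9, -38.9, 484.1]
orientation: [0.0, 0.705, 0.709, 0.0]
force: [0.0, 1.4, -0.2]
width: 0.3
```

Run:
```python
from h import *
o=arm.get_obs();print(o['clock'],o['eef_pos'],o['force'])
c,P=look('scene');cv2.imwrite('pics/s4.png',cv2.resize(c['image'][40:340,60:440],None,fx=2,fy=2))
```

```text
8.4667 [502.88807035 -38.92086961 484.11028608] [ 0.04943659  1.35066495 -0.20811481]
```

View pics/s4.png

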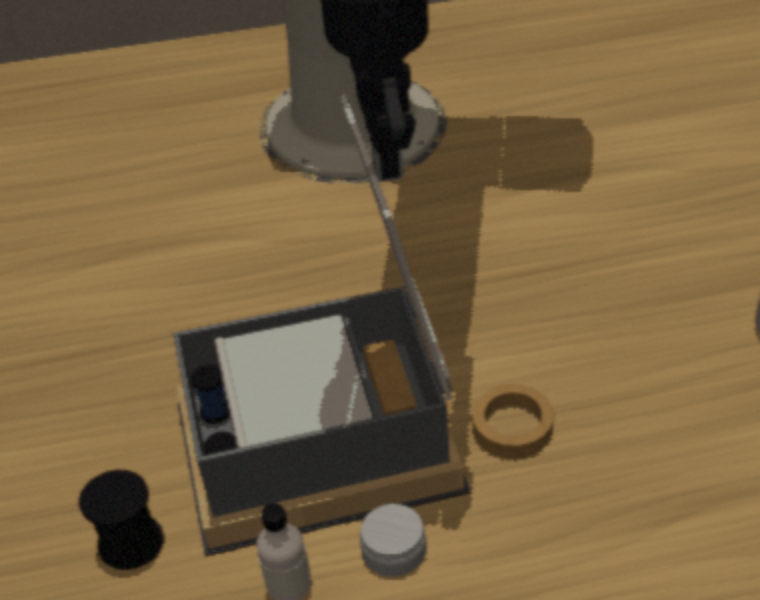

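>>> move_arm --rows "0 -10 -1 0 0 0 0; 0 -22 -5 0 0 0 0; 0 -34 -9 0 0 0 0; 0 -44 -13 0 0 0 0; 0 -54 -18 0 0 0 0; 0 -64 -24 0 0 0 0; 0 -74 -30 0 0 0 0; 0 -85 -38 0 0 0 0; 0 -93 -44 0 0 0 0; 0 -101 -51 0 0 0 0; 0 -109 -59 0 0 0 0; 0 -116 -67 0 0 0 0"

```text
clock: 9.52
eef_pos: [502.9, -154.4, 415.8]
orientation: [-0.0, 0.705, 0.709, -0.0]
force: [0.4, 0.4, 0.7]
width: 0.3
```

>>> move_arm --rows "0 -6 -7 0 0 0 0; 0 -12 -16 0 0 0 0; 0 -18 -25 0 0 0 0; 0 -23 -34 0 0 0 0; 0 -28 -43 0 0 0 0; 0 -32 -53 0 0 0 0; 0 -36 -63 0 0 0 0; 0 -39 -73 0 0 0 0; 0 -41 -83 0 0 0 0; 0 -42 -93 0 0 0 0; 0 -43 -102 0 0 0 0; 0 -43 -108 0 0 0 0"

```text
clock: 10.52
eef_pos: [502.7, -196.5, 307.2]
orientation: [-0.001, 0.705, 0.709, -0.0]
force: [-0.5, -0.3, 0.2]
width: -0.1
```

>>> move_arm --rows "0 0 -4 0 0 0 0; 0 0 -7 0 0 0 0; 0 0 -10 0 0 0 0; 0 0 -12 0 0 0 0; 0 0 -13 0 0 0 0; 0 0 -14 0 0 0 0; 0 0 -14 0 0 0 0"

```text
clock: 11.1
eef_pos: [503.0, -196.6, 294.7]
orientation: [0.0, 0.705, 0.709, 0.0]
force: [0.5, -0.3, -0.4]
width: 0.1
```

>>> move_arm --rows "0 0 -1 0 0 0 0; 0 0 -2 0 0 0 0; 0 0 -2 0 0 0 0"

```text
clock: 11.35
eef_pos: [503.2, -196.6, 293.9]
orientation: [0.0, 0.705, 0.709, 0.0]
force: [-2.7, 0.4, 7.5]
width: -0.0
```

>>> move_arm --rows "0 0 -1 0 0 0 0; 0 0 -2 0 0 0 0; 0 0 -2 0 0 0 0"

```text
clock: 11.6
eef_pos: [503.3, -196.6, 293.7]
orientation: [0.0, 0.705, 0.709, -0.0]
force: [-7.3, 5.2, 18.7]
width: -0.3
```

The cover meets a firm stop at the height predicted for shut. I'll lift away and check.

>>> move_arm --rows "0 0 0 0 0 0 0; 0 0 0 0 0 0 0; 0 0 20 0 0 0 0; 0 0 60 0 0 0 0; 0 0 100 0 0 0 0; 0 0 140 0 0 0 0; -40 30 180 0 0 0 0; -80 60 210 0 0 0 0; -120 90 210 0 0 0 0; -150 110 210 0 0 0 0; -150 110 210 0 0 0 0; -150 110 210 0 0 0 0"

```text
clock: 12.6
eef_pos: [349.5, -83.5, 503.0]
orientation: [0.002, 0.704, 0.71, 0.001]
force: [1.1, -0.9, 0.6]
width: -0.1
```

Run:
```python
from h import *
np.set_printoptions(precision=4,suppress=True)
o=arm.get_obs();print(o['clock'],o['eef_pos'],o['force'])
for n in('scene','top'):
    c,P=look(n)
    if n=='scene': cv2.imwrite('pics/s5.png',cv2.resize(c['image'][40:340,60:440],None,fx=2,fy=2))
    m=(P[...,0]>430)&(P[...,0]<575)&(P[...,1]>-235)&(P[...,1]<-25)&(P[...,2]>100)&(P[...,2]<150)
    q=P[m];A=np.c_[q[:,:2],np.ones(len(q))];w=np.ones(len(q),bool)
    for _ in range(6):
        s=np.linalg.lstsq(A[w],q[w,2],rcond=None)[0]; w=abs(A@s-q[:,2])<6
    print(n,len(q),w.sum(),s,'z hinge/edge',s@[503,-16,1],s@[503,-240,1])
    if n=='top': 
        b=(P[...,2]>108)&(P[...,2]<135)&(P[...,0]>400)&(P[...,0]<620)&(P[...,1]>-290)&(P[...,1]<20)
        print('extent',np.percentile(P[b][:,0],[1,99]),np.percentile(P[b][:,1],[1,99]))
```

```text
12.6 [349.4957 -83.5286 502.9529] [ 1.0751 -0.8598  0.6167]
scene 6842 6830 [ -0.0002   0.0035 121.4367] z hinge/edge 121.29754583030949 120.5077327364732
top 6973 6933 [ -0.0005   0.0011 120.5671] z hinge/edge 120.28053045954907 120.04091415783631
extent [428.8775 585.6218] [-245.2662  -16.2284]
```

View pics/s5.png

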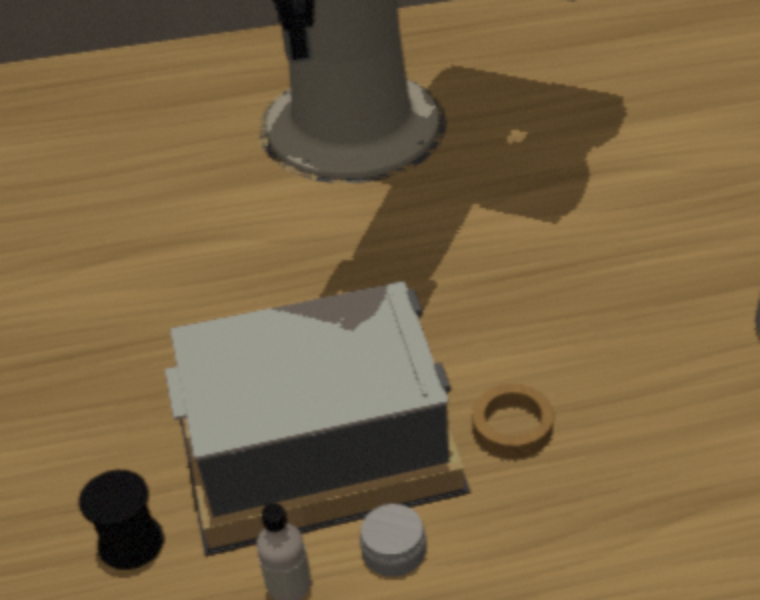

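The picture shows the cover level over the case, with its tab at crop (177,392). The case and the things around it are where they were. Handing in.

```bash
python3 -c "
from cell import arm
print(arm.sign_off())"
```

```text
the job is handed in; nothing more can be done
None
```

The case is closed and the job is handed in, at about 12.6 s on the robot's clock. With the fingers shut I folded the flap flat first, while the cover stood at about 1.94 rad. I then pushed the cover over from behind until it met a firm stop.

- **Flap:** the camera showed it flat (slope about 0) just before I swung the cover. It is hidden under the cover now, so I could not recheck it at the end.
- **Cover:** its fitted slope is 0.001 rad in the top view and 0.004 rad in the scene view, against the 0.04 limit. The two cameras differ by up to about 1 mm in height, within their calibration.
- **Case and bystanders:** in the last picture the case and the big spool, tin, glue and tape look unmoved. The small spools in the trough are now covered, and the driver and mug were out of that picture, so I did not check those. The arm never went near the driver or mug.
- **Forces:** the largest reading was about 26 N upward, when I pressed the flap to confirm it was flat, and about 19 N when seating the cover. That was a harder press than the flap needed.

No check failed. The arm ended clear of everything.

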